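# Knock the stuck sample plug out of the sprung sleeve

### The job

A cured orange plug is stuck in the upright brass-rimmed sleeve on the knock-out stand: take the red-handled pusher from its blue rest, push it down through the sleeve so that the plug drops into the beaker below, and press on until the pusher's collar sits on the rim and the sprung sleeve just gives, about a millimetre. Let go and leave the pusher standing there. Never press the sleeve down more than 3 mm, and leave the beaker and the things around where they are.

Things in the scene. Friction and masses are not known exactly. Their poses are not given: they have to be found in the camera images.
- pusher: Pusher rod, 0.1 to 0.16 kg, upright in the blue rest. Origin: middle of its red round handle (diameter 18, 46 tall); z up along the rod. Dark collar (diameter 26) from 23 to 31 mm below the origin, then a steel shank, diameter 12, 80 long; its chamfered tip (8 mm at the end) is 111 mm below the origin. Grasp the handle from above, any yaw.
- rest: Blue rest block, 56 x 56 x 88 mm, fixed; origin at the centre of its underside, z up. The pusher's shank stands in its 17 mm blind hole and must be lifted 81 mm to come clear.
- stand: Fixed knock-out stand: grey base 100 (x) x 130 (y) x 14 mm, origin centre of its underside, z up. Two posts at y = +-48 mm reach z = 148 mm. A crosshead on them holds the sleeve upright, bore on the stand's z axis. The crosshead may be clamped at any height: the sleeve's rim is 154 to 182 mm up, not measured, so home must be felt.
- sleeve (a joint): How far the sleeve is pressed down on its spring, m; 0 at rest, hard stop 0.007. It gives from about 2 N on, then 5 N per mm. Brass rim flange diameter 40, 6 thick; steel tube diameter 27; 72 mm long in all; straight 16 mm bore, open at both ends. Four sprung rubber pads in the wall, 35 to 41 mm below the rim, grip the plug.
- slug: The stuck orange plug, an upright cylinder, diameter 15, 40 mm long, 0.03 kg; origin at its centre, 24 to 52 mm below the rim, in the bore. The pads resist its motion with about 4 to 11 N, so pushing it presses the sleeve down too. Once its upper end is past the pads it drops out below and the pusher runs on nearly free until its collar meets the rim.
- beaker: Clear glass beaker standing loose on the stand's base plate under the sleeve, 51 mm wide, 62 mm tall; origin at the centre of its underside, z up. Its rim is 76 mm above the bench.
- vial: Bystander: amber vial with white cap, 27 mm wide, 57 mm tall; origin at the centre of its underside.
- dish: Bystander: petri dish, 64 mm wide, 15 mm tall; origin at the centre of its underside.
- plate_tool: Bystander: stainless measuring plate for the rheometer standing on its disc, 25 mm wide, 94 mm tall; origin at the centre of its underside.
Not all that is in view belongs to the job. There is more than one size of the pusher; the one meant has the size given above.

How it is judged:
By the outcome, as a careful person would: the job done as asked, in the order asked, and still so for the second after the job is handed in, with the robot touching nothing.
It also fails if it takes over 45 s, if anything falls off the work surface, if the arm or the gripper's body presses on something with over 40 N, if the wrist force passes 120 N, or if a joint passes its speed limit or range.

### The arm

A 6-joint arm with a two-finger parallel gripper is mounted at the origin on a cart in front of the work surface, level with it; the furniture and walls round the work are solid. World frame = base frame: x ahead of the robot, y to its left, z up, the work surface at z = 0. Lengths are in m, angles in degrees, forces in N, time in s.
With the tool pointing down it reaches from about 0.35 to 0.875 m from the base axis. Payload 4.2 kg.
Tool frame: the origin (TCP) lies at the centre of the arm's flange, where the gripper is bolted on; the fingertips stand 182 mm ahead of it and the grasp point (between the pads) lies 164 mm ahead of it (r.nose_length is the distance from the TCP to the fingertips, in m); z points along the fingers, y is the line along which they close (so a half turn about z gives the same grasp; the last joint's range is limited). The gripper opens to 87 mm and grips with 3 to 60 N. Pads are 19 mm wide; open, the fingers measure 117 mm over their backs; the gripper's body (75 mm by 190 mm) begins 51 mm behind the grasp point.
Start: joints at [90.848, 22.042, 0.453, 0, -68.411, -14.817], TCP at [0.151, 0.607, 0.405] pointing down, gripper open.
Joint ranges: [-179.83, 179.83], [-69.29, 118.12], [-61.27, 80.66], [-181.25, 117.63], [-171.15, -9.14], [-177.46, 177.46]. Speed limits (degrees/s): [159.86, 159.86, 180, 180, 180, 180].

### API

Orientations are given as a 3x3 rotation matrix whose columns are the frame's x, y, z axes.
In Python, from station import r, vision gives the robot as it stands. The module is installed in compiled form; this text tells all that it offers.
- The arm moves only by the shell command python3 -m creep 'ROWS'. ROWS is JSON, a list of rows, each a list of 7 numbers: the opening, from -1 (shut) to 1 (fully open), then the shift along the tool's x, y, z in mm, then the turn, a rotation vector about the tool's x, y, z in degrees. A call has 1 to 8 rows; each row is the pose to reach, as a shift and turn from the pose commanded when the call began, along the tool's axes at that moment; what a row does not reach only later rows make up. A row lasts 1/12 s, in which the tool goes at most 41.7 mm and 7.16 degrees, less where a joint would pass 70% of its speed; a pose out of reach is approached as far as the arm can. A call with a gripper value outside its range is refused whole. The fingers move at their own pace and stop on an object; the grip force is fixed at half the most. Time passes only in rows, so rows that repeat a pose let the fingers close. It gives the time, the measured TCP pose, the force, the opening and the grip force at its end, in the units of the state.
- r.sense(): the state, without advancing time (a new reading comes with each control period).
- vision.capture(name): name is "scene" or "side" or "wrist"; returns (picture, depth): 400x640x3 uint8, red, green, blue; 400x640 float32, m along the optical axis (not along the pixel's ray), 0 where there is no reading.
- vision.camera_model(name): a dict with "vertical_fov" (degrees; the focal length in pixels is half the picture's height over the tangent of half this angle, whatever the lens; pixels are square), "cx", "cy" (the principal point, pixels), "extrinsics" (4x4, takes a point from camera to world coordinates); the wrist camera has in their place "mount" (4x4, takes a point from camera to tool coordinates, whose origin is the TCP and whose axes are the flange's). Camera axes: x right, y down, z forward; pixel columns grow to the right and rows downward; lengths in m; the calibration is good to about 2 mm. A picture is of the moment at which its call begins: read the wrist's pose just before it. camera_model takes no time and is no camera call.
- r.finish_job(): hands the job in; it is judged then, once.
Trained networks look in the newest picture that a camera, given by its name, has taken for a name from the list of things; names that differ only in an ending like _2 or _b are one class to them, and where a whole thing is asked for, a point or a joint stands for the part that bears it (a point fixed in the world has none). Each returns a list of dicts, best first, with "conf" (0 to 1); they miss things now and then, are a little off and sometimes report something else, mostly with a low value. They report only what shows in the picture. A call takes as long as a camera call. They do not tell look-alikes from the thing itself.
- vision.find_in(camera, thing): "uv" ([column, row] in pixels, amid what is visible of it).
- vision.cut_out(camera, thing): "region" (400x640 bool, what is visible of it) and "uv" ([column, row] in pixels, amid what is visible of it).
The state is a dict: "time_s": time; "joints": joint angles; "joint_velocities": joint speeds; "effort": joint torques, N m; "tcp_pos": TCP position; "ee_rot": TCP orientation; "wrist_force": force on the tool from outside, world axes, zero at the start; "moment": the same for the moment, N m; "gripper_width": opening from 0.0 (shut) to 1.0 (fully open); "gripper_force": force on a finger pad.
Only numpy, scipy, OpenCV 4.12 (cv2) and the standard library are available. Lean on these libraries where they do the work, as an engineer would, in place of code of your own. Each camera call takes 0.05 s, during which the arm holds its last target. There are 200 camera calls.

## Working session

There is one attempt and no reset: what is moved stays moved. The work goes in short steps, Python scripts to look and compute and a shell command to move; the robot and the scene stay as the last step left them, time stands still between calls to the robot, and variables do not carry over. Pictures are saved under pics/ and viewed, at most 10 in all, crops included, and the job is handed in when it is done.

```bash
mkdir -p pics; cat > h.py <<'E'
import numpy as np, cv2
from station import r, vision
def cap(n,save=None):
    s=r.sense(); im,d=vision.capture(n); m=vision.camera_model(n)
    f=200/np.tan(np.radians(m['vertical_fov'])/2)
    if 'mount' in m:
        T=np.eye(4);T[:3,:3]=np.array(s['ee_rot']);T[:3,3]=s['tcp_pos'];E=T@np.array(m['mount'])
    else: E=np.array(m['extrinsics'])
    if save: cv2.imwrite('pics/'+save,im[:,:,::-1])
    v,u=np.mgrid[:400,:640]
    P=np.stack([(u-m['cx'])/f*d,(v-m['cy'])/f*d,d],-1)@E[:3,:3].T+E[:3,3]
    P[d==0]=np.nan
    return im,d,P,E,f,m
E
python3 - <<'E'
from h import *
np.set_printoptions(precision=4,suppress=True)
s=r.sense();print(s['time_s'],s['tcp_pos'],np.array(s['ee_rot']).round(3).tolist(),s['wrist_force'])
for c in ['scene','side']:
    im,d,P,E,f,m=cap(c,c+'0.png'); print(c,f,E[:3,3],E[:3,2])
    for t in ['pusher','rest','stand','sleeve','beaker','vial','dish','plate_tool']:
        for o in vision.cut_out(c,t)[:3]:
            if o['conf']<.2: continue
            q=P[o['region']]; q=q[~np.isnan(q[:,0])]
            print(t,round(o['conf'],2),np.round(o['uv']),len(q),np.percentile(q,[3,50,97],axis=0).round(3).tolist() if len(q) else '')
E
```

```text
0.0 [0.1508 0.6063 0.4036] [[0.97, -0.242, -0.0], [-0.242, -0.97, -0.002], [0.0, 0.002, -1.0]] [0.0876 0.2323 0.5139]
scene 416.21968203856744 [ 0.0036 -0.4713  0.9197] [ 0.4837  0.4925 -0.7235]
pusher 0.63 [247. 187.] 63 [[0.481, 0.301, 0.053], [0.485, 0.305, 0.082], [0.492, 0.313, 0.102]]
rest 0.91 [260. 210.] 780 [[0.432, 0.207, 0.0], [0.448, 0.216, 0.058], [0.49, 0.261, 0.089]]
stand 0.73 [352. 266.] 1308 [[0.487, -0.122, 0.002], [0.528, -0.072, 0.014], [0.602, -0.001, 0.139]]
sleeve 0.79 [355. 219.] 168 [[0.527, -0.073, 0.155], [0.545, -0.056, 0.172], [0.561, -0.04, 0.175]]
beaker 0.22 [383. 318.] 555 [[0.431, -0.246, 0.007], [0.458, -0.218, 0.014], [0.488, -0.189, 0.017]]
vial 0.55 [272. 249.] 147 [[0.388, 0.102, 0.004], [0.397, 0.109, 0.036], [0.41, 0.125, 0.058]]
dish 0.75 [382. 318.] 585 [[0.43, -0.246, -0.001], [0.457, -0.218, 0.014], [0.489, -0.19, 0.017]]
plate_tool 0.61 [372. 219.] 115 [[0.657, -0.029, 0.016], [0.663, -0.023, 0.069], [0.67, -0.015, 0.093]]
side 477.1388993374696 [0.2212 0.8914 0.7382] [ 0.2857 -0.7706 -0.5697]
pusher 0.72 [314. 253.] 260 [[0.453, 0.231, 
[... 345 characters left out ...]
t 0.58 [324. 191.] 345 [[0.522, -0.081, 0.022], [0.546, -0.044, 0.055], [0.568, -0.032, 0.076]]
stand 0.91 [321. 206.] 1153 [[0.489, -0.109, 0.003], [0.531, -0.018, 0.015], [0.598, 0.018, 0.107]]
sleeve 0.65 [324. 153.] 173 [[0.529, -0.068, 0.146], [0.544, -0.045, 0.172], [0.562, -0.035, 0.176]]
beaker 0.88 [324. 194.] 272 [[0.523, -0.081, 0.022], [0.545, -0.044, 0.056], [0.568, -0.033, 0.075]]
vial 0.68 [358. 255.] 251 [[0.389, 0.114, 0.005], [0.399, 0.125, 0.033], [0.413, 0.13, 0.058]]
plate_tool 0.72 [323. 151.] 122 [[0.53, -0.067, 0.163], [0.546, -0.048, 0.173], [0.561, -0.035, 0.176]]
plate_tool 0.7 [272. 190.] 185 [[0.658, -0.022, 0.004], [0.664, -0.015, 0.052], [0.676, -0.008, 0.095]]
```

```bash
python3 - <<'E'
import cv2
a=cv2.imread('pics/scene0.png')[120:360,180:500];b=cv2.imread('pics/side0.png')[110:350,200:440]
cv2.imwrite('pics/a.png',cv2.resize(cv2.hconcat([a,b]),None,fx=1.42,fy=1.42*1.6 if 0 else 1.42,interpolation=3))
E
```

```text
(no output)
```

View pics/a.png

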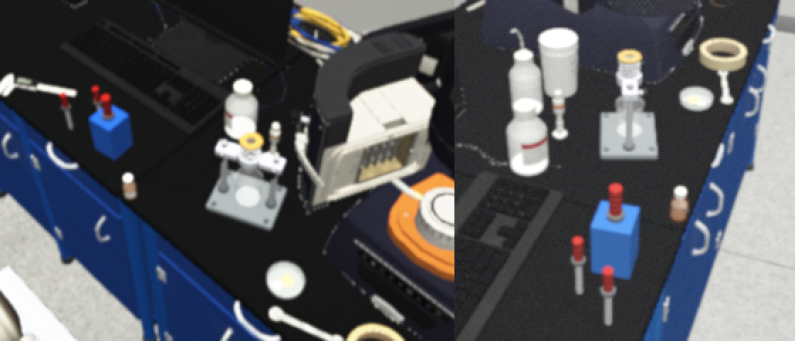

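The left panel shows the scene camera, with the rest and its pusher near pixel (255,205) and the stand with its brass rim near (355,220). Two shorter look-alike pushers stand free beside the rest. The handle top in the rest is at z≈0.143, which matches the given size, since the collar on the 88 mm rest gives 142. So that is the one I want. Next I check for tall obstacles.

```bash
python3 - <<'E'
from h import *
Q=np.concatenate([cap(c)[2].reshape(-1,3) for c in ['scene','side']])
Q=Q[(Q[:,0]>.2)&(Q[:,0]<.9)&(abs(Q[:,1])<.6)&(Q[:,2]>.15)]
g={}
for x,y,z in Q:
    k=(round(x/.05),round(y/.05)); g.setdefault(k,[]).append(z)
for k in sorted(g):
    if len(g[k])>5: print(round(k[0]*.05,2),round(k[1]*.05,2),len(g[k]),round(max(g[k]),2),end=' | ')
s=r.sense();R=np.array(s['ee_rot']);print('\nshift',R.T@(np.array([.46,.24,.43])-s['tcp_pos'])*1000)
E
```

```text
0.45 -0.6 22 0.3 | 0.45 -0.55 459 0.4 | 0.45 -0.5 2005 0.4 | 0.45 -0.25 136 0.39 | 0.45 -0.2 122 0.39 | 0.5 -0.6 149 0.4 | 0.5 -0.55 3040 0.4 | 0.5 -0.5 2387 0.4 | 0.5 -0.25 1443 0.4 | 0.5 -0.2 2828 0.4 | 0.5 -0.15 348 0.4 | 0.55 -0.6 191 0.4 | 0.55 -0.55 1020 0.4 | 0.55 -0.5 743 0.36 | 0.55 -0.45 1450 0.6 | 0.55 -0.4 6425 0.61 | 0.55 -0.35 5407 0.61 | 0.55 -0.3 826 0.6 | 0.55 -0.25 999 0.34 | 0.55 -0.2 488 0.4 | 0.55 -0.15 1949 0.4 | 0.55 -0.05 432 0.18 | 0.6 -0.55 906 0.4 | 0.6 -0.5 814 0.34 | 0.6 -0.45 3595 0.61 | 0.6 -0.4 1620 0.61 | 0.6 -0.35 1339 0.61 | 0.6 -0.3 2392 0.61 | 0.6 -0.25 830 0.34 | 0.6 -0.2 869 0.4 | 0.6 -0.15 1635 0.4 | 0.65 -0.55 387 0.4 | 0.65 -0.5 794 0.4 | 0.65 -0.45 1144 0.61 | 0.65 -0.4 961 0.61 | 0.65 -0.35 791 0.61 | 0.65 -0.3 1303 0.61 | 0.65 -0.25 596 0.4 | 0.65 -0.2 1018 0.4 | 0.65 -0.15 1384 0.4 | 0.7 -0.55 6 0.4 | 0.7 -0.5 8 0.4 | 0.7 -0.45 519 0.61 | 0.7 -0.4 1032 0.61 | 0.7 -0.35 785 0.61 | 0.7 -0.3 761 0.61 | 0.7 -0.25 194 0.4 | 0.7 -0.2 224 0.4 | 0.7 -0.15 858 0.38 | 0.75 -0.5 419 0.46 | 0.75 -0.45 1484 0.52 | 0.75 -0.4 225 0.61 | 0.75 -0.35 400 0.69 | 0.75 -0.3 2233 0.68 | 0.75 -0.2 529 0.38 | 0.75 -0.15 107 0.38 | 0.75 -0.05 23 0.19 | 0.8 -0.55 10 0.3 | 0.8 -0.5 853 0.43 | 0.8 -0.45 24 0.25 | 0.8 -0.4 486 0.64 | 0.8 -0.35 1813 0.67 | 0.8 -0.3 1944 0.68 | 0.8 -0.25 577 0.65 | 0.8 -0.2 591 0.38 | 0.8 0.1 2719 0.38 | 0.8 0.15 2658 0.38 | 0.8 0.2 2805 0.38 | 0.8 0.25 2963 0.38 | 0.8 0.3 3230 0.38 | 0.8 0.35 3470 0.38 | 0.8 0.4 3844 0.38 | 0.8 0.45 4290 0.38 | 0.8 0.5 4816 0.38 | 0.8 0.55 4318 0.38 | 0.85 -0.55 63 0.3 | 0.85 -0.5 22 0.33 | 0.85 -0.35 121 0.66 | 0.85 -0.3 194 0.36 | 0.85 -0.25 1570 0.65 | 0.85 -0.2 269 0.4 | 0.85 0.1 40 0.38 | 0.85 0.15 29 0.38 | 0.85 0.2 21 0.38 | 0.85 0.25 17 0.38 | 0.85 0.3 17 0.38 | 0.85 0.35 15 0.38 | 0.85 0.4 12 0.38 | 0.85 0.45 9 0.38 | 0.9 -0.5 8 0.15 | 0.9 -0.3 167 0.43 | 0.9 -0.25 320 0.44 | 
shift [388.49611771 281.03028255 -25.23512638]
```

```bash
python3 - <<'E'
from h import *
print(np.array(vision.camera_model('wrist')['mount']).round(3))
Q=np.concatenate([cap(c)[2].reshape(-1,3) for c in ['scene','side']])
for x in np.arange(.4,.72,.02):
    q=Q[(abs(Q[:,0]-x)<.01)&(Q[:,1]<-.1)&(Q[:,1]>-.4)&(Q[:,2]>.2)]
    if len(q)>10: print(round(x,2),np.percentile(q[:,1],99.5).round(3),q[:,2].max().round(3))
E
python3 -m creep '[[0,35,20,-25,0,0,0],[0,70,45,-25,0,0,0],[0,105,70,-25,0,0,0],[0,140,95,-25,0,0,0],[0,175,120,-25,0,0,0],[0,208,145,-25,0,0,0],[0,240,170,-25,0,0,0],[0,272,195,-25,0,0,0]]'
```

```text
[[ 0.    -0.97  -0.244  0.067]
 [ 1.     0.     0.    -0.001]
 [-0.    -0.244  0.97   0.021]
 [ 0.     0.     0.     1.   ]]
0.46 -0.218 0.301
0.48 -0.185 0.397
0.5 -0.165 0.398
0.52 -0.153 0.397
0.54 -0.133 0.604
0.56 -0.153 0.607
0.58 -0.151 0.607
0.6 -0.151 0.608
0.62 -0.154 0.607
0.64 -0.163 0.607
0.66 -0.156 0.607
0.68 -0.143 0.607
0.7 -0.147 0.607
time_s: 1.77
tcp_pos: [0.3636, 0.356, 0.4301]
ee_rot: [[0.971, -0.241, 0.0], [-0.241, -0.971, 0.001], [0.0, -0.001, -1.0]]
wrist_force: [0.1, 0.5, -0.1]
gripper_width: 0.525
gripper_force: 0.0
```

```bash
python3 -m creep '[[0,30,20,0,0,0,-7],[0,60,40,0,0,0,-14],[0,90,65,0,0,0,-21],[0,115,86,0,0,0,-28]]'; python3 - <<'E'
from h import *
s=r.sense();print(np.array(s['joints']).round(1))
im,d,P,E,f,m=cap('wrist','w1.png')
for t in ['pusher','rest']:
    for o in vision.cut_out('wrist',t)[:3]:
        q=P[o['region']]; q=q[~np.isnan(q[:,0])]
        print(t,round(o['conf'],2),np.round(o['uv']),len(q),np.percentile(q,[2,50,98],axis=0).round(4).tolist() if len(q) else '')
        if t=='pusher' and len(q):
            z=q[:,2].max();k=q[q[:,2]>np.percentile(q[:,2],98)-.006];print(' top',k.mean(0),(k.min(0)+k.max(0))/2,np.ptp(k,0))
E
```

```text
time_s: 2.1
tcp_pos: [0.4527, 0.2478, 0.43]
ee_rot: [[0.977, 0.215, 0.001], [0.215, -0.977, 0.0], [0.001, -0.0, -1.0]]
wrist_force: [0.2, 0.6, -0.7]
gripper_width: 0.499
gripper_force: 0.0
[ 46.7  10.3 -12.3   0.  -67.4  55.7]
pusher 0.94 [260. 129.] 410 [[0.4798, 0.3026, 0.0021], [0.49, 0.3088, 0.0937], [0.4971, 0.3178, 0.1018]]
 top [0.48870794 0.31100216 0.10051951] [0.48853189 0.31123552 0.09925412] [0.01298315 0.01280465 0.00685194]
pusher 0.81 [216. 178.] 473 [[0.428, 0.3377, 0.0115], [0.4357, 0.3431, 0.0827], [0.4407, 0.3513, 0.1019]]
 top [0.43343854 0.34536647 0.10051439] [0.43299117 0.34558618 0.09937315] [0.01227664 0.01209539 0.00677059]
pusher 0.59 [328. 177.] 810 [[0.4426, 0.2289, 0.0868], [0.4661, 0.2412, 0.1328], [0.4743, 0.2512, 0.1422]]
 top [0.46295281 0.23996363 0.14079217] [0.46256322 0.23984975 0.14011246] [0.01689623 0.01719318 0.00722081]
rest 0.84 [328. 163.] 3098 [[0.4349, 0.2124, 0.0189], [0.4711, 0.2423, 0.0869], [0.4921, 0.2673, 0.0886]]
```

View pics/w1.png

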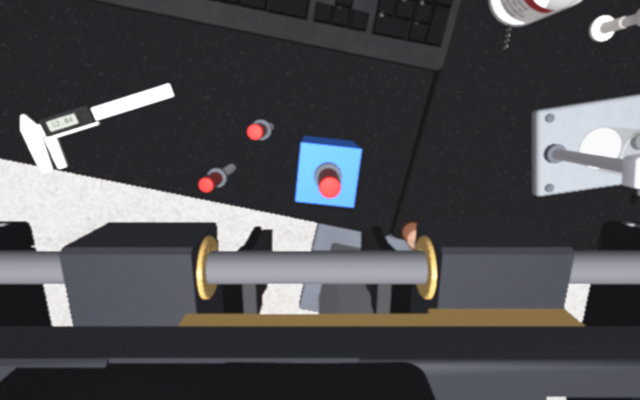

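The rest pusher's handle is at pixel (330,185) and the decoys are at (258,131) and (207,184). The gripper's long side lies along tool y. The handle top is at (0.463, 0.240, 0.141). Now I descend.

```bash
python3 -m creep '[[0,5,5,20,0,0,0],[0,8,10,50,0,0,0],[0,8,10,80,0,0,0],[0,8,10,80,0,0,0]]'
```

```text
time_s: 2.58
tcp_pos: [0.4597, 0.2408, 0.3442]
ee_rot: [[0.978, 0.208, -0.01], [0.208, -0.978, -0.007], [-0.011, 0.005, -1.0]]
wrist_force: [-1.6, -0.7, -0.8]
gripper_width: 0.502
gripper_force: 0.0
```

```bash
python3 -m creep '[[0,0,0,0,0,0,0],[0,0,0,20,0,0,0],[0,0,0,40,0,0,0],[0,0,0,55,0,0,0],[0,0,0,66,0,0,0],[0,0,0,66,0,0,0],[0,0,0,66,0,0,0]]'
```

```text
time_s: 3.17
tcp_pos: [0.4621, 0.2425, 0.2855]
ee_rot: [[0.978, 0.211, 0.002], [0.211, -0.978, 0.002], [0.003, -0.001, -1.0]]
wrist_force: [0.1, -0.0, 0.6]
gripper_width: 0.498
gripper_force: 0.0
```

```bash
python3 -m creep '[[0,0.7,2.3,1.5,0,0,0],[-1,0.7,2.3,1.5,0,0,0],[-1,0.7,2.3,1.5,0,0,0],[-1,0.7,2.3,1.5,0,0,0],[-1,0.7,2.3,1.5,0,0,0],[-1,0.7,2.3,1.5,0,0,0],[-1,0.7,2.3,1.5,0,0,0],[-1,0.7,2.3,1.5,0,0,0]]'
```

```text
time_s: 3.83
tcp_pos: [0.4629, 0.2393, 0.2825]
ee_rot: [[0.978, 0.21, 0.0], [0.21, -0.978, 0.0], [0.0, -0.0, -1.0]]
wrist_force: [-0.7, -0.2, 1.1]
gripper_width: 0.201
gripper_force: 30.0
```

```bash
python3 -m creep '[[-1,0,0,-15,0,0,0],[-1,0,0,-40,0,0,0],[-1,0,0,-70,0,0,0],[-1,0,0,-100,0,0,0],[-1,0,0,-130,0,0,-7],[-1,0,0,-165,0,0,-14],[-1,0,0,-205,0,0,-21],[-1,0,0,-220,0,0,-28]]'; python3 - <<'E'
from h import *
s=r.sense();R=np.array(s['ee_rot']);print(R.T@(np.array([.545,-.054,.502])-s['tcp_pos'])*1000,s['gripper_force'],np.degrees(np.arctan2(R[1,0],R[0,0])))
E
```

```text
time_s: 4.5
tcp_pos: [0.4631, 0.239, 0.508]
ee_rot: [[0.761, 0.649, 0.008], [0.649, -0.761, 0.005], [0.009, 0.001, -1.0]]
wrist_force: [1.0, -0.0, -1.6]
gripper_width: 0.198
gripper_force: 30.0
[-127.88463807  276.10634711    5.26481577] 29.99987038783729 40.462543588444234
```

```bash
python3 -m creep '[[-1,-15,15,0,0,0,0],[-1,-40,42,0,0,0,0],[-1,-67,70,0,0,0,0],[-1,-94,98,0,0,0,0],[-1,-120,126,0,0,0,0],[-1,-145,152,0,0,0,0],[-1,-165,173,0,0,0,0],[-1,-165,173,0,0,0,0]]'; python3 - <<'E'
from h import *
for i in range(3): im,d,P,E,f,m=cap('wrist','w2.png')
print(r.sense()['tcp_pos'],np.array(r.sense()['joints']).round(1))
for c in ['wrist','scene','side']:
    if c!='wrist': im,d,P,E,f,m=cap(c,c+'2.png')
    for t in ['sleeve','stand','pusher','beaker']:
        for o in vision.cut_out(c,t)[:2]:
            q=P[o['region']]; q=q[~np.isnan(q[:,0])]
            if len(q)<10: continue
            print(c,t,round(o['conf'],2),np.round(o['uv']),len(q),np.percentile(q,[2,50,98],axis=0).round(4).tolist())
    # brass: rim flange
    hsv=cv2.cvtColor(im,cv2.COLOR_RGB2HSV)
    b=(hsv[...,0]>12)&(hsv[...,0]<32)&(hsv[...,1]>90)&(hsv[...,2]>80)&(np.hypot(P[...,0]-.545,P[...,1]+.054)<.04)&(P[...,2]>.13)
    q=P[b]
    if len(q)>10:
        zt=np.percentile(q[:,2],80);k=q[abs(q[:,2]-zt)<.004]
        (cx,cy),rad=cv2.minEnclosingCircle(k[:,:2].astype(np.float32)); 
        A=np.percentile(k,[2,98],axis=0)
        print(c,'rim n',len(k),'z',zt.round(4),'circle',cx,cy,rad,'mid',A.mean(0),A[1]-A[0])
E
```

```text
time_s: 5.17
tcp_pos: [0.4469, -0.003, 0.5019]
ee_rot: [[0.768, 0.64, -0.002], [0.64, -0.768, -0.001], [-0.002, -0.0, -1.0]]
wrist_force: [1.0, 0.4, -1.3]
gripper_width: 0.198
gripper_force: 30.0
[4.47939132e-01 4.56136623e-04 5.01848045e-01] [ 21.    0.9 -12.7  -0.  -76.4 109.1]
wrist sleeve 0.68 [440. 140.] 1499 [[0.5288, -0.0706, 0.1553], [0.5476, -0.0541, 0.172], [0.5644, -0.0349, 0.1736]]
wrist stand 0.8 [380. 118.] 4570 [[0.487, -0.1195, 0.0068], [0.5381, -0.0363, 0.013], [0.6057, 0.0156, 0.1472]]
wrist pusher 0.62 [314. 246.] 2367 [[0.4404, -0.0072, 0.2408], [0.4508, 0.0025, 0.3321], [0.4591, 0.0111, 0.3613]]
wrist beaker 0.75 [396. 144.] 323 [[0.521, -0.0746, 0.0147], [0.5286, -0.0598, 0.0469], [0.5679, -0.0378, 0.0758]]
wrist rim n 1278 z 0.1727 circle 0.5469069480895996 -0.05320895463228226 0.01994674652814865 mid [ 0.54673457 -0.05210819  0.17187822] [0.03544684 0.03423888 0.00341273]
scene sleeve 0.68 [357. 220.] 188 [[0.5279, -0.0734, 0.1028], [0.5448, -0.057, 0.1716], [0.5626, -0.0386, 0.1745]]
scene stand 0.78 [356. 263.] 1218 [[0.4854, -0.1247, 0.0034], [0.5276, -0.07
[... 806 characters left out ...]
[0.4311, -0.2439, 0.0024], [0.4602, -0.2059, 0.0151], [0.4905, -0.1833, 0.0188]]
side pusher 0.8 [287. 292.] 274 [[0.4801, 0.2241, -0.001], [0.4871, 0.3135, 0.0663], [0.5285, 0.3183, 0.1035]]
side pusher 0.62 [360. 127.] 235 [[0.4368, -0.3123, 0.1176], [0.4465, 0.0042, 0.2781], [0.5373, 0.0127, 0.3165]]
side beaker 0.88 [324. 195.] 332 [[0.5219, -0.0817, 0.0216], [0.5445, -0.0428, 0.0538], [0.5683, -0.0315, 0.076]]
side beaker 0.41 [271. 188.] 191 [[0.6557, -0.0226, 0.0041], [0.664, -0.0146, 0.0562], [0.6743, -0.0076, 0.0943]]
side rim n 91 z 0.1747 circle 0.5468249917030334 -0.05439203232526779 0.020056571811437607 mid [ 0.54675631 -0.05338554  0.17376142] [0.03629798 0.03517709 0.00546684]
```

View pics/w2.png

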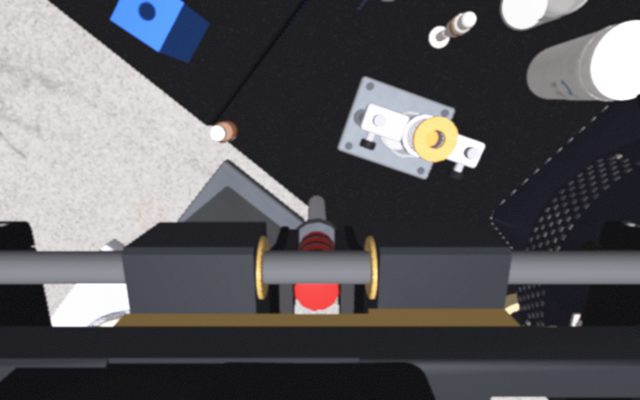

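The brass rim is at pixel (436,140), and the three cameras agree on (0.5467, −0.0543) with its top at z≈0.173. The held pusher hangs straight at column 317. I move over the sleeve and turn so the gripper's narrow side faces the instrument.

```bash
python3 -m creep '[[-1,5,12,0,0,0,-5],[-1,14,34,0,0,0,-11],[-1,23,58,0,0,0,-17],[-1,32,82,0,0,0,-23],[-1,38,98,0,0,0,-28],[-1,41,105,0,0,0,-31],[-1,41,105,0,0,0,-31],[-1,41,105,0,0,0,-31]]'; python3 - <<'E'
from h import *
for i in range(2): cap('wrist')
s=r.sense();R=np.array(s['ee_rot']);print(s['tcp_pos'],s['wrist_force'],np.array(s['joints']).round(1)); print(R.T@(np.array([.5467,-.0543,s['tcp_pos'][2]])-s['tcp_pos'])*1000)
im,d,P,E,f,m=cap('scene','s3.png');im2,_,P2,E2,f2,m2=cap('side','d3.png')
# project expected pusher axis & bore axis
for n,E,f,m,PP in (('scene',E,f,m,P),('side',E2,f2,m2,P2)):
    for o in vision.cut_out(n,'pusher')[:3]:
        q=PP[o['region']];q=q[~np.isnan(q[:,0])];q=q[(np.hypot(q[:,0]-.547,q[:,1]+.054)<.04)&(q[:,2]>.18)]
        for a,b in ((.2,.225),(.225,.25),(.255,.30),(.30,.34),(.34,.4)):
            k=q[(q[:,2]>a)&(q[:,2]<b)]
            if len(k): print(n,a,len(k),np.median(k,0).round(4))
a=cv2.resize(im[100:280,270:470],(400,360));b=cv2.resize(im2[40:220,230:430],(400,360))
cv2.imwrite('pics/c3.png',cv2.hconcat([a,b])[:,:,::-1])
E
```

```text
time_s: 6.68
tcp_pos: [0.5472, -0.0534, 0.5017]
ee_rot: [[0.326, 0.945, -0.001], [0.945, -0.326, -0.0], [-0.001, -0.001, -1.0]]
wrist_force: [-0.7, -0.2, -1.1]
gripper_width: 0.198
gripper_force: 30.0
[ 0.54655129 -0.05311758  0.50234219] [-0.6909405  -0.26597471 -1.818631  ] [ 11.4  11.5  -0.5  -0.  -78.  149.7]
[-1.06997580e+00  5.24769524e-01 -1.14929420e-04]
scene 0.225 30 [ 0.5425 -0.059   0.2392]
scene 0.255 79 [ 0.5422 -0.0586  0.2766]
scene 0.3 88 [ 0.5418 -0.0625  0.3171]
scene 0.34 55 [ 0.5423 -0.0618  0.3517]
side 0.225 18 [ 0.5446 -0.05    0.242 ]
side 0.255 86 [ 0.5451 -0.0501  0.2802]
side 0.3 91 [ 0.5466 -0.0462  0.3166]
side 0.34 50 [ 0.5484 -0.0468  0.3523]
```

View pics/c3.png

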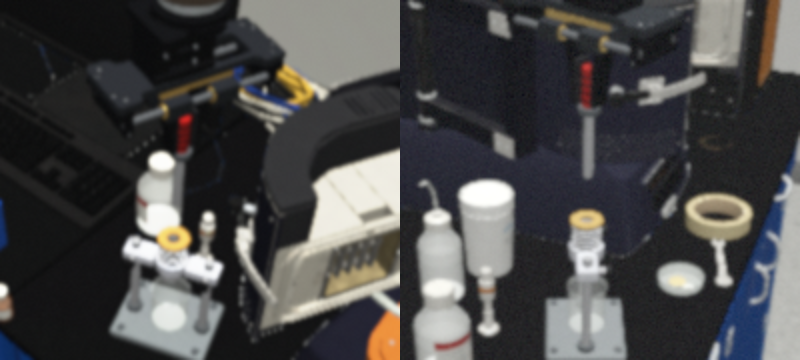

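Both cameras put the shank axis within 0.5 mm of the rim centre. Descending.

```bash
python3 -m creep '[[-1,0,0,8,0,0,0],[-1,0,0,20,0,0,0],[-1,0,0,32,0,0,0],[-1,0,0,40,0,0,0],[-1,0,0,45,0,0,0],[-1,0,0,47,0,0,0],[-1,0,0,47,0,0,0],[-1,0,0,47,0,0,0]]'; python3 -m creep '[[-1,0,0,1,0,0,0],[-1,0,0,2,0,0,0],[-1,0,0,3.5,0,0,0],[-1,0,0,5,0,0,0],[-1,0,0,6.5,0,0,0],[-1,0,0,8,0,0,0],[-1,0,0,9,0,0,0],[-1,0,0,10,0,0,0]]'
```

```text
time_s: 7.65
tcp_pos: [0.5472, -0.0533, 0.4557]
ee_rot: [[0.324, 0.946, 0.001], [0.946, -0.324, -0.0], [0.0, 0.001, -1.0]]
wrist_force: [-0.2, 0.5, -1.4]
gripper_width: 0.195
gripper_force: 30.0
time_s: 8.32
tcp_pos: [0.547, -0.0533, 0.4451]
ee_rot: [[0.324, 0.946, -0.0], [0.946, -0.324, -0.0], [-0.0, -0.0, -1.0]]
wrist_force: [-0.2, -0.1, -2.1]
gripper_width: 0.199
gripper_force: 30.0
```

```bash
python3 -m creep '[[-1,0,0,1,0,0,0],[-1,0,0,2,0,0,0],[-1,0,0,3,0,0,0],[-1,0,0,4,0,0,0],[-1,0,0,5,0,0,0],[-1,0,0,6,0,0,0],[-1,0,0,7,0,0,0],[-1,0,0,8,0,0,0]]'
```

```text
time_s: 8.98
tcp_pos: [0.547, -0.0533, 0.4371]
ee_rot: [[0.324, 0.946, -0.0], [0.946, -0.324, -0.0], [-0.0, -0.0, -1.0]]
wrist_force: [-0.4, 0.7, -1.0]
gripper_width: 0.197
gripper_force: 30.0
```

```bash
python3 -m creep '[[-1,0,0,1,0,0,0],[-1,0,0,2,0,0,0],[-1,0,0,3,0,0,0],[-1,0,0,4,0,0,0],[-1,0,0,5,0,0,0],[-1,0,0,6,0,0,0],[-1,0,0,7,0,0,0],[-1,0,0,8,0,0,0]]'
```

```text
time_s: 9.65
tcp_pos: [0.5471, -0.0533, 0.4291]
ee_rot: [[0.324, 0.946, -0.0], [0.946, -0.324, 0.0], [-0.0, -0.0, -1.0]]
wrist_force: [-0.1, 0.4, -1.4]
gripper_width: 0.202
gripper_force: 30.0
```

```bash
python3 -m creep '[[-1,0,0,1,0,0,0],[-1,0,0,2,0,0,0],[-1,0,0,3,0,0,0],[-1,0,0,4,0,0,0],[-1,0,0,5,0,0,0],[-1,0,0,6,0,0,0]]'
```

```text
time_s: 10.15
tcp_pos: [0.5472, -0.0534, 0.4252]
ee_rot: [[0.324, 0.946, 0.003], [0.946, -0.324, -0.001], [0.0, 0.003, -1.0]]
wrist_force: [-1.7, 0.2, 7.5]
gripper_width: 0.197
gripper_force: 30.0
```

Contact with the plug: about 9 N, tip roughly 23 mm down. Pushing steadily.

```bash
python3 -m creep '[[-1,0,0,1,0,0,0],[-1,0,0,2,0,0,0],[-1,0,0,3,0,0,0],[-1,0,0,4,0,0,0],[-1,0,0,5,0,0,0],[-1,0,0,6,0,0,0]]'
```

```text
time_s: 10.65
tcp_pos: [0.5472, -0.0533, 0.4193]
ee_rot: [[0.323, 0.946, 0.003], [0.946, -0.323, -0.001], [0.0, 0.003, -1.0]]
wrist_force: [-2.0, 0.7, 7.5]
gripper_width: 0.198
gripper_force: 30.0
```

```bash
python3 -m creep '[[-1,0,0,1,0,0,0],[-1,0,0,2,0,0,0],[-1,0,0,3,0,0,0],[-1,0,0,4,0,0,0],[-1,0,0,5,0,0,0],[-1,0,0,6,0,0,0],[-1,0,0,7,0,0,0],[-1,0,0,8,0,0,0]]'
```

```text
time_s: 11.32
tcp_pos: [0.5472, -0.0533, 0.4113]
ee_rot: [[0.323, 0.946, 0.003], [0.946, -0.323, -0.001], [0.0, 0.003, -1.0]]
wrist_force: [-2.3, 0.7, 7.1]
gripper_width: 0.196
gripper_force: 30.0
```

```bash
python3 -m creep '[[-1,0,0,1,0,0,0],[-1,0,0,2,0,0,0],[-1,0,0,3,0,0,0],[-1,0,0,4,0,0,0],[-1,0,0,5,0,0,0],[-1,0,0,6,0,0,0],[-1,0,0,7,0,0,0],[-1,0,0,8,0,0,0]]'
```

```text
time_s: 11.98
tcp_pos: [0.5469, -0.0533, 0.4004]
ee_rot: [[0.324, 0.946, -0.001], [0.946, -0.324, 0.0], [-0.0, -0.001, -1.0]]
wrist_force: [0.1, 0.3, -1.4]
gripper_width: 0.199
gripper_force: 30.0
```

```bash
python3 -m creep '[[-1,0,0,1,0,0,0],[-1,0,0,2,0,0,0],[-1,0,0,3,0,0,0],[-1,0,0,4,0,0,0],[-1,0,0,5,0,0,0],[-1,0,0,6,0,0,0],[-1,0,0,7,0,0,0],[-1,0,0,8,0,0,0]]'
```

```text
time_s: 12.65
tcp_pos: [0.5471, -0.0533, 0.3932]
ee_rot: [[0.324, 0.946, 0.0], [0.946, -0.324, -0.0], [-0.0, 0.0, -1.0]]
wrist_force: [-0.3, 0.5, -1.1]
gripper_width: 0.2
gripper_force: 30.0
```

```bash
python3 -m creep '[[-1,0,0,1.5,0,0,0],[-1,0,0,3.5,0,0,0],[-1,0,0,5.5,0,0,0],[-1,0,0,7.5,0,0,0],[-1,0,0,9.5,0,0,0],[-1,0,0,11.5,0,0,0],[-1,0,0,13,0,0,0],[-1,0,0,14,0,0,0]]'
```

```text
time_s: 13.32
tcp_pos: [0.547, -0.0533, 0.3789]
ee_rot: [[0.324, 0.946, -0.0], [0.946, -0.324, -0.0], [-0.0, -0.0, -1.0]]
wrist_force: [-0.0, -0.0, -2.2]
gripper_width: 0.198
gripper_force: 30.0
```

```bash
python3 -m creep '[[-1,0,0,1,0,0,0],[-1,0,0,2,0,0,0],[-1,0,0,3,0,0,0],[-1,0,0,4,0,0,0],[-1,0,0,5,0,0,0],[-1,0,0,5.5,0,0,0]]'
```

```text
time_s: 13.82
tcp_pos: [0.547, -0.0533, 0.3736]
ee_rot: [[0.324, 0.946, -0.0], [0.946, -0.324, -0.0], [-0.0, -0.0, -1.0]]
wrist_force: [0.1, -0.3, -1.2]
gripper_width: 0.202
gripper_force: 30.0
```

Slow feeling now.

```bash
python3 -m creep '[[-1,0,0,0.5,0,0,0],[-1,0,0,1,0,0,0],[-1,0,0,1.5,0,0,0],[-1,0,0,2,0,0,0],[-1,0,0,2.5,0,0,0],[-1,0,0,2.5,0,0,0]]'
```

```text
time_s: 14.32
tcp_pos: [0.547, -0.0533, 0.3711]
ee_rot: [[0.324, 0.946, -0.0], [0.946, -0.324, -0.0], [-0.0, -0.0, -1.0]]
wrist_force: [0.1, 0.1, -2.2]
gripper_width: 0.196
gripper_force: 30.0
```

```bash
python3 -m creep '[[-1,0,0,0.4,0,0,0],[-1,0,0,0.8,0,0,0],[-1,0,0,1.2,0,0,0],[-1,0,0,1.5,0,0,0],[-1,0,0,1.5,0,0,0]]'
```

```text
time_s: 14.73
tcp_pos: [0.547, -0.0533, 0.3697]
ee_rot: [[0.324, 0.946, -0.0], [0.946, -0.324, -0.0], [-0.0, -0.0, -1.0]]
wrist_force: [-0.7, -0.3, -1.2]
gripper_width: 0.198
gripper_force: 30.0
```

```bash
python3 -m creep '[[-1,0,0,0.4,0,0,0],[-1,0,0,0.8,0,0,0],[-1,0,0,1.2,0,0,0],[-1,0,0,1.5,0,0,0],[-1,0,0,1.5,0,0,0]]'
```

```text
time_s: 15.15
tcp_pos: [0.547, -0.0533, 0.3682]
ee_rot: [[0.324, 0.946, -0.0], [0.946, -0.324, -0.0], [-0.0, -0.0, -1.0]]
wrist_force: [-0.1, -2.0, -1.3]
gripper_width: 0.197
gripper_force: 30.0
```

```bash
python3 -m creep '[[-1,0,0,0.4,0,0,0],[-1,0,0,0.8,0,0,0],[-1,0,0,1,0,0,0],[-1,0,0,1,0,0,0]]'
```

```text
time_s: 15.48
tcp_pos: [0.547, -0.0533, 0.3676]
ee_rot: [[0.324, 0.946, 0.0], [0.946, -0.324, -0.0], [0.0, 0.0, -1.0]]
wrist_force: [-0.5, 1.3, 1.2]
gripper_width: 0.196
gripper_force: 30.0
```

Contact felt at TCP z≈0.3676. Pressing on.

```bash
python3 -m creep '[[-1,0,0,0.4,0,0,0],[-1,0,0,0.8,0,0,0],[-1,0,0,1.2,0,0,0],[-1,0,0,1.2,0,0,0],[-1,0,0,1.2,0,0,0]]'
```

```text
time_s: 15.9
tcp_pos: [0.547, -0.0533, 0.3668]
ee_rot: [[0.324, 0.946, 0.001], [0.946, -0.324, -0.0], [-0.0, 0.001, -1.0]]
wrist_force: [-2.3, 1.5, 4.7]
gripper_width: 0.197
gripper_force: 30.0
```

```bash
python3 -m creep '[[-1,0,0,0.3,0,0,0],[-1,0,0,0.5,0,0,0],[-1,0,0,0.5,0,0,0],[-1,0,0,0.5,0,0,0]]'
```

```text
time_s: 16.23
tcp_pos: [0.547, -0.0533, 0.3665]
ee_rot: [[0.324, 0.946, 0.001], [0.946, -0.324, -0.0], [-0.0, 0.001, -1.0]]
wrist_force: [-2.8, 1.1, 6.9]
gripper_width: 0.2
gripper_force: 30.0
```

```bash
python3 -m creep '[[-1,0,0,-0.7,0,0,0],[-1,0,0,-1.4,0,0,0],[-1,0,0,-1.8,0,0,0],[-1,0,0,-1.8,0,0,0],[0,0,0,-1.8,0,0,0],[0,0,0,-1.8,0,0,0],[0,0,0,-1.8,0,0,0],[0,0,0,-1.8,0,0,0]]'
```

```text
time_s: 16.9
tcp_pos: [0.5471, -0.0533, 0.3669]
ee_rot: [[0.324, 0.946, -0.0], [0.946, -0.324, -0.0], [-0.0, -0.0, -1.0]]
wrist_force: [0.4, -1.8, -0.0]
gripper_width: 0.419
gripper_force: 0.0
```

```bash
python3 -m creep '[[0,0,0,0,0,0,0],[0,0,0,-5,0,0,0],[0,0,0,-15,0,0,0],[0,0,0,-30,0,0,0],[0,0,0,-50,0,0,0],[0,0,0,-75,0,0,0],[0,0,0,-95,0,0,0],[0,0,0,-100,0,0,0]]'; python3 - <<'E'
from h import *
im,d,P,E,f,m=cap('scene');im2,_,P2,*_=cap('side')
for n,Q in (('scene',P),('side',P2)):
    for t in ['pusher','slug','beaker','sleeve']:
        for o in vision.cut_out(n,t)[:1]:
            q=Q[o['region']];q=q[~np.isnan(q[:,0])];print(n,t,round(o['conf'],2),np.percentile(q,[2,50,98],axis=0).round(4).tolist())
a=cv2.resize(im[130:310,270:470],(400,360));b=cv2.resize(im2[80:260,230:430],(400,360))
cv2.imwrite('pics/c4.png',cv2.hconcat([a,b])[:,:,::-1])
E
```

```text
time_s: 17.57
tcp_pos: [0.5474, -0.0534, 0.4726]
ee_rot: [[0.324, 0.946, 0.009], [0.946, -0.324, 0.0], [0.003, 0.008, -1.0]]
wrist_force: [0.4, -0.0, 0.9]
gripper_width: 0.5
gripper_force: 0.0
scene pusher 0.68 [[0.4235, 0.3361, -0.0037], [0.4312, 0.3422, 0.06], [0.4821, 0.4308, 0.1026]]
scene beaker 0.67 [[0.5203, -0.082, 0.0206], [0.5409, -0.0615, 0.0496], [0.569, -0.0345, 0.0741]]
scene sleeve 0.49 [[0.5277, -0.0744, 0.102], [0.5373, -0.064, 0.1714], [0.56, -0.0404, 0.1756]]
side pusher 0.76 [[0.425, 0.3384, 0.0078], [0.4308, 0.3492, 0.0717], [0.4401, 0.3546, 0.1029]]
side beaker 0.86 [[0.5214, -0.0811, 0.0211], [0.546, -0.0433, 0.0556], [0.5682, -0.0317, 0.0773]]
side sleeve 0.47 [[0.5288, -0.0555, 0.1586], [0.5444, -0.0413, 0.1725], [0.5627, -0.0344, 0.1758]]
```

View pics/c4.png

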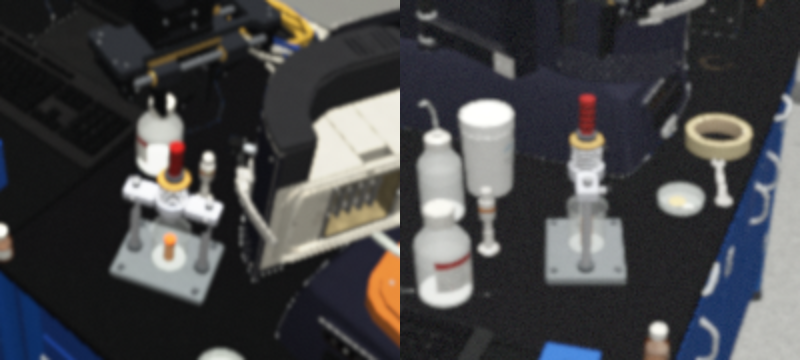

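The pusher stands in the sleeve with its collar on the rim (left panel, pixel (176,175)). The orange plug is in the beaker at (170,247), and the beaker and bystanders are unmoved. The gripper is clear.

```bash
python3 -m creep '[[0,0,0,0,0,0,0],[0,0,0,0,0,0,0],[0,0,0,0,0,0,0]]'; python3 -c "
from station import r; print(r.finish_job())"
```

```text
time_s: 18.32
tcp_pos: [0.5471, -0.0533, 0.4673]
ee_rot: [[0.324, 0.946, -0.0], [0.946, -0.324, -0.0], [-0.0, -0.0, -1.0]]
wrist_force: [-0.4, 0.9, -0.5]
gripper_width: 0.503
gripper_force: 0.0
the job is handed in; nothing more can be done
None
```

Job handed in at 18.3 s: the plug is in the beaker, the collar was pressed home until the sleeve gave about 1.2 mm (judged from the wrist force; about 1.4 mm at most while pushing the plug out), and the pusher is left standing there with the gripper clear.

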